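# Fetch the dip jar from behind the sauce bottles

## Task

The dip jar with the black lid is hemmed in by three sauce bottles on the round caddy: first stand all three bottles on the black mat, then, with all three still there, set the jar on the middle of the white spot on the blue order tray. After that put the bottles back, each standing centred on the coaster of its own colour. Never tip a bottle or the jar over, and leave the drink cup where it is.

Things in the scene. Friction and masses are not known exactly. Their poses are not given: they have to be found in the camera images.
- red_bottle: red squeeze bottle with a white pointed nozzle, loose, 0.18 kg: straight round body 48 mm in diameter up to 88 mm, nozzle up to 112 mm. Origin at the centre of its underside, z up its axis. At the start it stands on the coaster of its own colour.
- yellow_bottle: yellow squeeze bottle with a white pointed nozzle, loose, 0.18 kg: straight round body 48 mm in diameter up to 88 mm, nozzle up to 112 mm. Origin at the centre of its underside, z up its axis. At the start it stands on the coaster of its own colour.
- green_bottle: green squeeze bottle with a white pointed nozzle, loose, 0.18 kg: straight round body 48 mm in diameter up to 88 mm, nozzle up to 112 mm. Origin at the centre of its underside, z up its axis. At the start it stands on the coaster of its own colour.
- jar: small amber glass dip jar with a black lid, loose, 0.10 kg: body 42 mm in diameter, lid 44 mm in diameter from 32 to 42 mm height. Origin at the centre of its underside, z up. At the start it stands at the middle of the round metal caddy (a fixed disc, 200 mm in diameter, 12 mm thick), ringed by the three bottles, whose axes are 60 mm from the jar's.
- red_coaster: red round coaster, 64 mm in diameter, 3 mm thick, fixed on the caddy (12 mm thick): the place of the red bottle. Origin at the centre of its underside, so a bottle stands 3 mm above it. The three coasters are 104 mm apart, centre to centre.
- yellow_coaster: yellow round coaster, 64 mm in diameter, 3 mm thick, fixed on the caddy (12 mm thick): the place of the yellow bottle. Origin at the centre of its underside, so a bottle stands 3 mm above it. The three coasters are 104 mm apart, centre to centre.
- green_coaster: green round coaster, 64 mm in diameter, 3 mm thick, fixed on the caddy (12 mm thick): the place of the green bottle. Origin at the centre of its underside, so a bottle stands 3 mm above it. The three coasters are 104 mm apart, centre to centre.
- side_mat: fixed black rubber mat, the side area: 280 mm (its own x) by 120 mm (its own y), 6 mm thick. Origin at the centre of its underside; lies to the left or the right of the caddy.
- order_tray: fixed blue order tray, 6 mm thick, with a raised edge up to 12 mm. Origin at the table surface, straight below the centre of the white round spot (60 mm in diameter, its top 7 mm above the origin) on which the jar belongs. Along its own x it reaches from -50 to +190 mm, along y from -80 to +80 mm; a burger boat (fixed, up to about 65 mm high) fills it from x = +50 to +180 mm.
- drink_cup: white and red paper drink cup with a clear lid, 76 mm across, 103 mm high, loose, 0.30 kg, standing behind the caddy as seen from the robot; not to be moved. Origin at the centre of its underside.
Not all that is in view belongs to the job. What is shaped like the red_bottle but purple is not meant.

How it is judged:
By the outcome, as a careful person would: the job done as asked, in the order asked, and still so for the second after the job is handed in, with the robot touching nothing.
It also fails if it takes over 144 s, if anything falls off the work surface, if the arm or the gripper's body presses on something with over 40 N, if the wrist force passes 120 N, or if a joint passes its speed limit or range.

## Robot

A 7-joint arm with a two-finger parallel gripper is mounted at the origin on the work surface. World frame = base frame: x ahead of the robot, y to its left, z up, the work surface at z = 0. Lengths are in m, angles in rad, forces in N, time in s.
With the tool pointing down it reaches from about 0.4 to 0.875 m from the base axis. Payload 6.5 kg.
Tool frame: the origin (TCP) lies on the centre line of the jaws, within the pads' length; the fingertips stand 14 mm ahead of it and the grasp point (between the pads) lies 5 mm behind it; z points along the fingers, x is the direction in which the jaws open and shut, and the axes are right-handed (so a half turn about z gives the same grasp; the last joint's range is limited). The gripper opens to 88 mm and grips with 3 to 60 N. Pads are 18 mm wide; open, the fingers measure 123 mm over their backs; the gripper's body (75 mm by 187 mm) begins 45 mm behind the grasp point.
Start: joints at [-0.066, 0.536, -0.004, 1.538, 0.003, 1.067, -0.071], TCP at [0.65, 0, 0.253] pointing down, gripper open.
Joint ranges: [-2.7, 2.7], [-0.37, 2.16], [-1.27, 1.26], [0.24, 2.4], [-1.31, 4.45], [0.19, 1.91], [-2.76, 2.76]. Speed limits (rad/s): [2.39, 2.39, 3.14, 3.14, 3.14, 3.14, 3.14].

## Interface

Orientations are given as a 3x3 rotation matrix whose columns are the frame's x, y, z axes.
In Python, from plant import env gives the robot as it stands. The module is installed in compiled form; this text tells all that it offers.
- The arm moves only by the tool play_rows, never from a script. Its argument "steps" is a list of rows, each an object with "claw": the closure, from -1 (fully open) to 1 (shut); "offset": the shift along the tool's x, y, z in mm, a list of three; "rotation": the turn, a rotation vector about the tool's x, y, z in rad, a list of three. A call has 1 to 12 rows; each row is the pose to reach, as a shift and turn from the pose measured when the call began, along the tool's axes at that moment; what a row does not reach only later rows make up. A row lasts 1/8 s, in which the tool goes at most 62.5 mm and 10.7 degrees, less where a joint would pass 70% of its speed; a pose out of reach is approached as far as the arm can. A call with a gripper value outside its range is refused whole. The fingers move at their own pace and stop on an object; "grip_force" is the grip in N (left out, the last holds). Time passes only in rows, so rows that repeat a pose let the fingers close. It gives the time, the measured TCP pose, the force and the opening at its end, in the units of the state.
- env.get_obs(): the state, without advancing time (a new reading comes with each control period).
- env.snapshot(name): name is "scene" or "side" or "wrist"; returns (picture, depth): 384x512x3 uint8, blue, green, red; 384x512 float32, m along the optical axis (not along the pixel's ray), 0 where there is no reading.
- env.camera_model(name): a dict with "fx", "fy", "cx", "cy" (pixels), "distortion" ([k1, k2, p1, p2, k3] as OpenCV has them; the pictures are not rectified), "extrinsics" (4x4, takes a point from camera to world coordinates). Camera axes: x right, y down, z forward; pixel columns grow to the right and rows downward; lengths in m; the calibration is good to about 2 mm. A picture is of the moment at which its call begins: read the wrist's pose just before it. camera_model takes no time and is no camera call; for the wrist camera it gives the pose at the moment of the call.
- env.finish_job(): hands the job in, once; it reports no verdict.
Trained networks look in the newest picture that a camera, given by its name, has taken for a name from the list of things; names that differ only in an ending like _2 or _b are one class to them, and where a whole thing is asked for, a point or a joint stands for the part that bears it (a point fixed in the world has none). Each returns a list of dicts, best first, with "conf" (0 to 1); they miss things now and then, are a little off and sometimes report something else, mostly with a low value. They report only what shows in the picture. A call takes as long as a camera call. They do not tell look-alikes from the thing itself.
- env.outline_of(camera, thing): "region" (384x512 bool, what is visible of it) and "at" ([column, row] in pixels, amid what is visible of it).
- env.tip_of(camera, thing): "at" ([column, row] in pixels: a listed point, or the origin of a listed thing).
The state is a dict: "clock": time; "joint_positions": joint angles; "qd": joint speeds; "effort": joint torques, N m; "tcp_pos": TCP position; "tool_rot": TCP orientation; "contact_force": force on the tool from outside, world axes, zero at the start; "ft_torque": the same for the moment, N m; "finger_gap": opening from 0.0 (shut) to 1.0 (fully open).
Only numpy, scipy, OpenCV 4.12 (cv2) and the standard library are available. Lean on these libraries where they do the work, as an engineer would, in place of code of your own. Each camera call takes 0.05 s, during which the arm holds its last target. There are 200 camera calls.

## Working session

There is one attempt and no reset: what is moved stays moved. The work goes in short steps, Python scripts to look and compute and a tool call to move; the robot and the scene stay as the last step left them, time stands still between calls to the robot, and variables do not carry over. Pictures are saved under pics/ and viewed, about 12 in all and at most 16, crops included, and the job is handed in when it is done.

Besides the shell and the picture viewer there is one more tool, called after "Call:" as name(argument=value, ...), one argument or row to a line, values as JSON. play_rows: Moves the arm, as the interface text tells. Its arguments: {"type":"object","properties":{"steps":{"type":"array","items":{"type":"object","properties":{"claw":{"type":"number"},"offset":{"type":"array","items":{"type":"number"}},"rotation":{"type":"array","items":{"type":"number"}}}}},"grip_force":{"type":"number"}},"required":["steps"]}

```bash
mkdir -p pics; cat > h.py <<'E'
import numpy as np, cv2
from plant import env
def px2ray(cam,m,uv):
    K=np.array([[m["fx"],0,m["cx"]],[0,m["fy"],m["cy"]],[0,0,1]])
    p=cv2.undistortPoints(np.array(uv,float).reshape(-1,1,2),K,np.array(m["distortion"],float)).reshape(-1,2)
    return p
def cloud(m,d,mask):
    r,c=np.nonzero(mask&(d>0)); p=px2ray(None,m,np.c_[c,r]); z=d[r,c]
    P=np.c_[p[:,0]*z,p[:,1]*z,z]; E=np.array(m["extrinsics"]); return P@E[:3,:3].T+E[:3,3]
def proj(m,P):
    E=np.linalg.inv(np.array(m["extrinsics"])); K=np.array([[m["fx"],0,m["cx"]],[0,m["fy"],m["cy"]],[0,0,1]])
    return cv2.projectPoints(np.array(P,float).reshape(-1,1,3),cv2.Rodrigues(E[:3,:3])[0],E[:3,3],K,np.array(m["distortion"],float))[0].reshape(-1,2)
def onplane(m,uv,z):
    p=px2ray(None,m,uv); E=np.array(m["extrinsics"]); D=np.c_[p,np.ones(len(p))]@E[:3,:3].T; o=E[:3,3]
    return o+D*((z-o[2])/D[:,2:3])
E
cat > a.py <<'E'
from h import *
T=["red_bottle","yellow_bottle","green_bottle","jar","red_coaster","yellow_coaster","green_coaster","side_mat","order_tray","drink_cup"]
for cam in ["scene","side","wrist"]:
    m=env.camera_model(cam); im,d=env.snapshot(cam); cv2.imwrite(f"pics/{cam}0.png",im)
    np.savez(f"{cam}0.npz",im=im,d=d)
    print(cam,np.round(np.array(m["extrinsics"])[:3,3],3))
    for t in T:
        if cam=="wrist" and "bottle" not in t and t!="jar": continue
        o=env.outline_of(cam,t)[:2]; q=env.tip_of(cam,t)[:2]
        for x in o:
            P=cloud(m,d,x["region"])
            if len(P): print(t,round(x["conf"],2),np.round(x["at"]),len(P),"lo",np.round(np.percentile(P,3,0),3),"hi",np.round(np.percentile(P,97,0),3),"med",np.round(np.median(P,0),3))
        print("   tip",[(round(x["conf"],2),np.round(x["at"])) for x in q])
print(env.get_obs()["clock"])
s=np.hstack([cv2.imread(f"pics/{c}0.png") for c in ["scene","side"]]); cv2.imwrite("pics/s0.png",cv2.resize(s,(800,300)))
E
python3 a.py
```

```text
scene [ 1.206 -0.213  0.91 ]
red_bottle 0.94 [311. 163.] 735 lo [0.565 0.129 0.005] hi [0.597 0.169 0.099] med [0.588 0.144 0.068]
red_bottle 0.86 [219. 164.] 748 lo [ 0.504 -0.069  0.021] hi [ 0.538 -0.024  0.114] med [ 0.53  -0.051  0.085]
   tip [(0.97, array([222., 177.])), (0.68, array([308., 178.]))]
yellow_bottle 0.82 [229. 198.] 826 lo [ 0.603 -0.076  0.022] hi [ 0.638 -0.034  0.115] med [ 0.63  -0.057  0.088]
   tip [(0.81, array([237., 211.])), (0.58, array([266., 184.]))]
green_bottle 0.85 [262. 174.] 471 lo [0.564 0.02  0.016] hi [0.591 0.059 0.103] med [0.585 0.03  0.056]
   tip [(0.86, array([265., 184.]))]
jar 0.7 [242. 182.] 190 lo [ 0.545 -0.029  0.024] hi [ 0.584 -0.001  0.056] med [ 0.565 -0.013  0.053]
   tip [(0.53, array([241., 191.])), (0.18, array([259., 186.]))]
red_coaster 0.51 [210. 180.] 85 lo [ 0.494 -0.078  0.011] hi [ 0.538 -0.06   0.023] med [ 0.52  -0.071  0.015]
   tip [(0.65, array([216., 177.])), (0.61, array([266., 184.]))]
yellow_coaster 0.45 [234. 222.] 143 lo [ 0.608 -0.079  0.012] hi [ 0.646 -0.022  0.017] med [ 0.636 -0.049  0.015]
   tip [(0
[... 2395 characters left out ...]
.034  0.102]
red_bottle 0.65 [67. 26.] 4013 lo [0.444 0.129 0.008] hi [0.482 0.168 0.105] med [0.472 0.147 0.087]
   tip [(0.98, array([183.,  35.])), (0.81, array([62., 99.]))]
yellow_bottle 0.61 [224. 215.] 2236 lo [ 0.593 -0.068  0.018] hi [ 0.636 -0.026  0.119] med [ 0.617 -0.039  0.103]
yellow_bottle 0.16 [186. 184.] 1192 lo [ 0.545 -0.036  0.021] hi [0.584 0.002 0.055] med [ 0.567 -0.014  0.054]
   tip [(0.95, array([229., 198.]))]
green_bottle 0.95 [176. 134.] 2343 lo [0.549 0.027 0.035] hi [0.59  0.068 0.121] med [0.574 0.05  0.108]
   tip []
jar 0.71 [186. 184.] 1184 lo [ 0.546 -0.036  0.021] hi [0.584 0.002 0.055] med [ 0.567 -0.014  0.054]
   tip [(0.81, array([187., 179.]))]
2.55
```

View pics/s0.png

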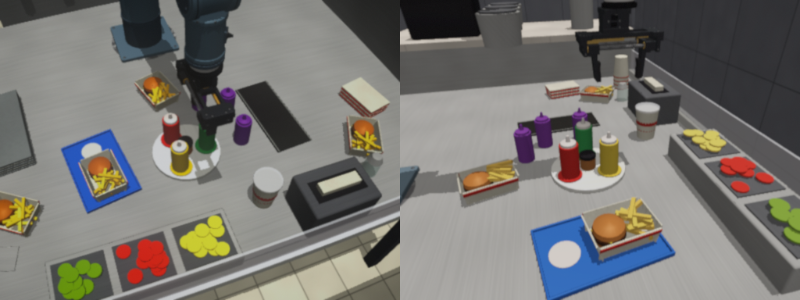

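View pics/wrist0.png

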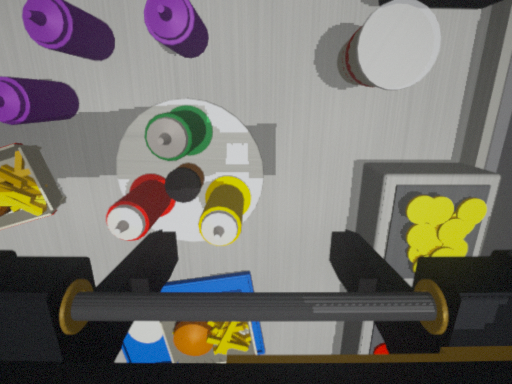

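```bash
cat > b.py <<'E'
from h import *
from scipy.optimize import least_squares
def circ(P,r):
    f=lambda c:np.hypot(P[:,0]-c[0],P[:,1]-c[1])-r
    return least_squares(f,np.median(P[:,:2],0),loss="soft_l1",f_scale=.002).x
D={c:np.load(f"{c}0.npz") for c in ["scene","side","wrist"]}
for c in ["scene","side","wrist"]:
    m=env.camera_model(c); im,d=D[c]["im"],D[c]["d"]
    P=np.full(d.shape+(3,),np.nan); P[d>0]=cloud(m,d,d>0)
    def box(lo,hi): 
        with np.errstate(all="ignore"): return P[((P>lo)&(P<hi)).all(2)]
    E=np.array(m["extrinsics"])[:2,3]
    for n,(x,y) in dict(red=(.51,-.045),yel=(.613,-.05),grn=(.567,.045),purp1=(.58,.15),purp2=(.46,.148)).items():
        Q=box([x-.04,y-.04,.035],[x+.04,y+.04,.088])
        if len(Q)<80: continue
        # init away from the camera
        f=lambda q:np.hypot(Q[:,0]-q[0],Q[:,1]-q[1])-.024
        v=np.median(Q[:,:2],0); u=v-E; u/=np.linalg.norm(u)
        s=least_squares(f,v+.02*u,loss="soft_l1",f_scale=.002)
        tip=box([x-.03,y-.03,.104],[x+.03,y+.03,.14])
        print(c,n,np.round(s.x,4),len(Q),"rms",round(np.median(abs(f(s.x))),4),"tip",len(tip),np.round(np.median(tip,0),4) if len(tip) else "",np.round(np.percentile(tip[:,2],98),4) if len(tip) else "")
    Q=box([.53,-.05,.05],[.6,.015,.062]); 
    if len(Q): print(c,"jar lid mid",np.round((np.percentile(Q,2,0)+np.percentile(Q,98,0))/2,4))
    # caddy disc rim
    if c!="wrist":
        ok=(P[...,2]>.0)&(P[...,2]<.03)&(P[...,1]<-.15)&(P[...,1]>-.42)
        w=ok&(im.min(2)>170)&(im.max(2).astype(int)-im.min(2)<40)
        k,l,st,ce=cv2.connectedComponentsWithStats(w.astype(np.uint8))
        for i in range(1,k):
            if st[i,4]>60: 
                Q=P[l==i]; print(c,"white",st[i],np.round(np.median(Q,0),4),np.round(Q.min(0),3),np.round(Q.max(0),3))
                ctr,_,_=cv2.fitEllipse(cv2.findContours((l==i).astype(np.uint8),0,1)[0][0]); print("  ell",onplane(m,[ctr],.007))
        # mat
        b=(P[...,1]>.15)&(im.max(2)<70)&(P[...,2]<.02)
        Q=P[b]; r=cv2.minAreaRect((Q[:,:2]*1000).astype(np.float32)); print("mat",r,np.median(Q,0))
E
python3 b.py
```

```text
scene red [ 0.5137 -0.0456] 348 rms 0.0008 tip 212 [ 0.519  -0.0477  0.1096] 0.125
scene yel [ 0.6134 -0.0517] 346 rms 0.0008 tip 252 [ 0.6184 -0.054   0.1099] 0.1258
scene grn [0.566 0.044] 297 rms 0.0006 tip 6 [0.5649 0.0241 0.1044] 0.1064
scene purp1 [0.572  0.1531] 353 rms 0.0008 tip 16 [0.5756 0.1524 0.1093] 0.1111
scene purp2 [0.4584 0.1504] 134 rms 0.001 tip 12 [0.462  0.1492 0.1079] 0.1132
scene jar lid mid [ 0.559  -0.0243  0.0553]
scene white [105 184  25  18 304] [ 0.4689 -0.2834  0.0069] [ 0.443 -0.31   0.002] [ 0.491 -0.254  0.012]
  ell [[ 0.46879814 -0.28258213  0.007     ]]
mat ((315.340576171875, 659.8924560546875), (723.9212036132812, 1487.5), 63.339942932128906) [ 0.32421861  1.03982519 -0.06967533]
side red [ 0.5143 -0.0435] 632 rms 0.0007 tip 238 [ 0.5129 -0.0508  0.1103] 0.1265
side yel [ 0.6129 -0.0497] 617 rms 0.0007 tip 227 [ 0.6112 -0.0568  0.1104] 0.1264
side grn [0.5663 0.0461] 410 rms 0.0006 tip 178 [0.565  0.0383 0.1104] 0.1267
side purp1 [0.5724 0.1552] 142 rms 0.0006 tip 14 [0.572  0.1522 0.1094] 0.1132
side purp2 [0.458  0.1527] 416 rms 0.0008 tip 14 [0.4578 0.1497 0.1086] 0.1127
side jar lid mid [ 0.5624 -0.0201  0.0533]
side white [ 190  308   41   35 1095] [ 0.4694 -0.2823  0.0069] [ 0.44  -0.311  0.004] [ 0.499 -0.252  0.01 ]
  ell [[ 0.46941914 -0.28222619  0.007     ]]
mat ((865.4005126953125, 1030.1156005859375), (1754.51904296875, 980.6527099609375), 89.6665267944336) [ 1.34579299  0.42743626 -0.03821859]
wrist red [ 0.5141 -0.0437] 868 rms 0.0004 tip 1034 [ 0.5171 -0.0405  0.1102] 0.1266
wrist yel [ 0.609  -0.0475] 721 rms 0.0036 tip 1003 [ 0.6151 -0.0463  0.1102] 0.127
wrist grn [0.5664 0.0459] 370 rms 0.0002 tip 1311 [0.5691 0.0474 0.1102] 0.1265
wrist purp1 [0.5721 0.1554] 903 rms 0.0004 tip 115 [0.574  0.1532 0.1106] 0.1134
wrist purp2 [0.4578 0.1525] 1626 rms 0.0004 tip 138 [0.4601 0.1517 0.1097] 0.113
wrist jar lid mid [ 0.5593 -0.0193  0.0552]
```

```bash
cat > c.py <<'E'
from h import *
o=env.get_obs(); print(np.round(o["tcp_pos"],4),np.round(o["tool_rot"],4).tolist())
for c in ["scene","side"]:
    m=env.camera_model(c); z=np.load(f"{c}0.npz"); im,d=z["im"],z["d"]
    P=np.full(d.shape+(3,),np.nan); P[d>0]=cloud(m,d,d>0)
    h=cv2.cvtColor(im,cv2.COLOR_BGR2HSV)
    q=(abs(h[...,0].astype(int)-108)<12)&(h[...,1]>150)&(P[...,1]<-.15)&(P[...,1]>-.45)&(P[...,2]<.02)&(P[...,0]<.72)&(P[...,0]>.35)
    r=cv2.minAreaRect((P[q][:,:2]*1000).astype(np.float32)); print(c,"tray",r)
    q=(im.max(2)<75)&(P[...,1]>.2)&(P[...,1]<.4)&(P[...,2]<.015)&(P[...,0]<.75)&(P[...,0]>.3)
    r=cv2.minAreaRect((P[q][:,:2]*1000).astype(np.float32)); print(c,"mat",r,np.median(P[q],0))
    q=(P[...,2]>.03)&(P[...,2]<.09)&(abs(h[...,0].astype(int)-140)<18)&(h[...,1]>80)&(P[...,0]<.7)
    k,l,st,ce=cv2.connectedComponentsWithStats(q.astype(np.uint8))
    for i in range(1,k):
        if st[i,4]>30: print("purple",np.round(np.median(P[l==i],0),3))
E
python3 c.py
```

```text
[ 0.65   -0.      0.2527] [[1.0, 0.0, 0.0], [0.0, -1.0, -0.0], [0.0, 0.0, -1.0]]
scene tray ((542.80224609375, -270.1981201171875), (242.9166259765625, 157.4090118408203), 9.118182182312012)
scene mat ((513.471435546875, 283.9633483886719), (280.5127258300781, 116.68455505371094), 3.742945432662964) [0.52652412 0.28463247 0.00457078]
purple [0.479 0.148 0.084]
purple [0.592 0.142 0.066]
side tray ((538.40234375, -271.35430908203125), (237.1461639404297, 159.34983825683594), 9.063825607299805)
side mat ((510.1619873046875, 279.89849853515625), (272.9112243652344, 109.9127426147461), 3.824754476547241) [0.51819466 0.28316918 0.00671601]
purple [0.558 0.14  0.082]
purple [0.458 0.132 0.063]
purple [0.403 0.061 0.063]
```

Call:
play_rows(
  steps=[
    {"claw":-0.7,"offset":[-42,-23,0],"rotation":[0,0,0]},
    {"claw":-0.7,"offset":[-84,-46,0],"rotation":[0,0,0]},
    {"claw":-0.7,"offset":[-84,-46,40],"rotation":[0,0,0]},
    {"claw":-0.7,"offset":[-84,-46,80],"rotation":[0,0,0]},
    {"claw":-0.7,"offset":[-84,-46,120],"rotation":[0,0,0]},
    {"claw":-0.7,"offset":[-84,-46,150],"rotation":[0,0,0]},
    {"claw":-0.7,"offset":[-84,-46,167],"rotation":[0,0,0]},
    {"claw":-0.7,"offset":[-84,-46,167],"rotation":[0,0,0]},
  ],
  grip_force=20,
)

```text
clock: 3.55
tcp_pos: [0.5655, 0.046, 0.0851]
tool_rot: [[1.0, 0.0, -0.002], [0.0, -1.0, -0.0], [-0.002, 0.0, -1.0]]
contact_force: [-1.0, -0.1, 0.5]
finger_gap: 0.852
```

Call:
play_rows(
  steps=[
    {"claw":0.5,"offset":[0,0,0]},
    {"claw":0.5,"offset":[0,0,0]},
    {"claw":0.5,"offset":[0,0,0]},
    {"claw":0.5,"offset":[0,0,0]},
    {"claw":0.5,"offset":[0,0,-15]},
    {"claw":0.5,"offset":[0,0,-30]},
    {"claw":0.5,"offset":[0,0,-30]},
  ],
)

```text
invalid input at $.steps[0]: expected keys claw, offset, rotation
```

```bash
cat > s.py <<'E'
import sys
from h import *
im,d=env.snapshot(sys.argv[1]); cv2.imwrite(f"pics/{sys.argv[2]}.png",im)
E
python3 s.py side g1
```

```text
(no output)
```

View pics/g1.png

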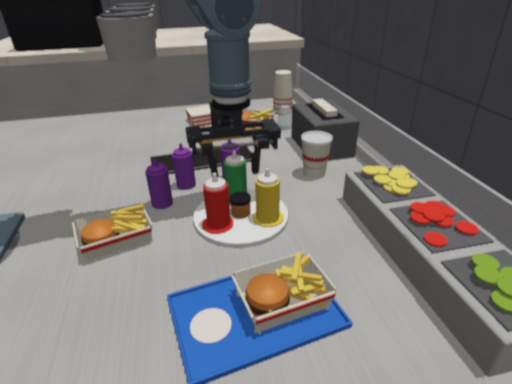

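The fingers straddle the green bottle (235,180), clear of the red (217,205) and yellow (268,200) bottles. The row needs its rotation key.

Call:
play_rows(
  steps=[
    {"claw":0.5,"offset":[0,0,0],"rotation":[0,0,0]},
    {"claw":0.5,"offset":[0,0,0],"rotation":[0,0,0]},
    {"claw":0.5,"offset":[0,0,0],"rotation":[0,0,0]},
    {"claw":0.5,"offset":[0,0,0],"rotation":[0,0,0]},
    {"claw":0.5,"offset":[0,0,-20],"rotation":[0,0,0]},
    {"claw":0.5,"offset":[0,0,-50],"rotation":[0,0,0]},
    {"claw":0.5,"offset":[0,0,-90],"rotation":[0,0,0]},
    {"claw":0.5,"offset":[0,0,-130],"rotation":[0,0,0]},
    {"claw":0.5,"offset":[0,0,-145],"rotation":[0,0,0]},
    {"claw":0.5,"offset":[0,0,-145],"rotation":[0,0,0]},
  ],
)

```text
clock: 4.85
tcp_pos: [0.5664, 0.046, 0.2311]
tool_rot: [[1.0, -0.0, 0.001], [-0.0, -1.0, 0.0], [0.001, -0.0, -1.0]]
contact_force: [-0.8, -0.2, -2.1]
finger_gap: 0.54
```

Call:
play_rows(
  steps=[
    {"claw":0.5,"offset":[-7,-30,0],"rotation":[0,0,0]},
    {"claw":0.5,"offset":[-18,-80,0],"rotation":[0,0,0]},
    {"claw":0.5,"offset":[-29,-130,0],"rotation":[0,0,0]},
    {"claw":0.5,"offset":[-40,-180,0],"rotation":[0,0,0]},
    {"claw":0.5,"offset":[-49,-220,0],"rotation":[0,0,0]},
    {"claw":0.5,"offset":[-53,-238,20],"rotation":[0,0,0]},
    {"claw":0.5,"offset":[-53,-238,60],"rotation":[0,0,0]},
    {"claw":0.5,"offset":[-53,-238,100],"rotation":[0,0,0]},
    {"claw":0.5,"offset":[-53,-238,130],"rotation":[0,0,0]},
    {"claw":0.5,"offset":[-53,-238,145],"rotation":[0,0,0]},
    {"claw":0.5,"offset":[-53,-238,150],"rotation":[0,0,0]},
    {"claw":0.5,"offset":[-53,-238,150],"rotation":[0,0,0]},
  ],
)

```text
clock: 6.35
tcp_pos: [0.514, 0.2839, 0.0812]
tool_rot: [[1.0, -0.0, 0.002], [-0.0, -1.0, 0.0], [0.002, -0.0, -1.0]]
contact_force: [1.7, -0.3, -1.8]
finger_gap: 0.54
```

Call:
play_rows(
  steps=[
    {"claw":0.5,"offset":[0,0,3],"rotation":[0,0,0]},
    {"claw":0.5,"offset":[0,0,5],"rotation":[0,0,0]},
    {"claw":0.5,"offset":[0,0,5],"rotation":[0,0,0]},
  ],
)

```text
clock: 6.72
tcp_pos: [0.5146, 0.2844, 0.0776]
tool_rot: [[1.0, -0.0, 0.003], [-0.0, -1.0, 0.001], [0.003, -0.001, -1.0]]
contact_force: [-1.1, -0.9, 7.0]
finger_gap: 0.542
```

Call:
play_rows(
  steps=[
    {"claw":-0.6,"offset":[0,0,0],"rotation":[0,0,0]},
    {"claw":-0.6,"offset":[0,0,0],"rotation":[0,0,0]},
    {"claw":-0.6,"offset":[0,0,-10],"rotation":[0,0,0]},
    {"claw":-0.6,"offset":[0,0,-50],"rotation":[0,0,0]},
    {"claw":-0.6,"offset":[0,0,-100],"rotation":[0,0,0]},
    {"claw":-0.6,"offset":[0,30,-120],"rotation":[0,0,0]},
    {"claw":-0.6,"offset":[0,85,-120],"rotation":[0,0,0]},
    {"claw":-0.6,"offset":[0,140,-120],"rotation":[0,0,0]},
    {"claw":-0.6,"offset":[0,195,-120],"rotation":[0,0,0]},
    {"claw":-0.6,"offset":[0,250,-120],"rotation":[0,0,0]},
    {"claw":-0.6,"offset":[0,300,-120],"rotation":[0,0,0]},
    {"claw":-0.6,"offset":[0,328,-120],"rotation":[0,0,0]},
  ],
)

```text
clock: 8.22
tcp_pos: [0.5139, -0.0469, 0.198]
tool_rot: [[1.0, -0.004, 0.004], [-0.004, -1.0, 0.0], [0.004, -0.0, -1.0]]
contact_force: [0.4, 0.3, 0.2]
finger_gap: 0.803
```

```bash
cat > w.py <<'E'
import sys
from h import *
from scipy.optimize import least_squares
o=env.get_obs(); print(np.round(o["tcp_pos"],4))
def fit(cams,things,zlo,zhi,r=.024):
    for c in cams:
        m=env.camera_model(c); im,d=env.snapshot(c); np.savez(f"last_{c}.npz",im=im,d=d)
        P=np.full(d.shape+(3,),np.nan); P[d>0]=cloud(m,d,d>0); E=np.array(m["extrinsics"])[:2,3]
        for n,(x,y) in things.items():
            with np.errstate(all="ignore"): k=(np.hypot(P[...,0]-x,P[...,1]-y)<.034)&(P[...,2]>zlo)&(P[...,2]<zhi)
            Q=P[k]
            if len(Q)<60: print(c,n,"few",len(Q)); continue
            f=lambda q:np.hypot(Q[:,0]-q[0],Q[:,1]-q[1])-r
            v=np.median(Q[:,:2],0); u=v-E; u/=np.linalg.norm(u)
            s=least_squares(f,v+.02*u,loss="soft_l1",f_scale=.001)
            print(c,n,np.round(s.x,4),len(Q),"res",round(np.median(abs(f(s.x))),4),"ztop",round(np.percentile(Q[:,2],99),4))
if __name__=="__main__":
    fit(["scene","side"],dict(red=(.514,-.0437),yel=(.613,-.05),grn=(.5146,.2844)),.035,.088)
E
python3 w.py
```

```text
[ 0.5139 -0.0469  0.198 ]
scene red [ 0.5135 -0.0462] 321 res 0.0006 ztop 0.0872
scene yel [ 0.6135 -0.0522] 317 res 0.0006 ztop 0.0875
scene grn [0.5157 0.2828] 321 res 0.0009 ztop 0.0878
side red [ 0.5137 -0.0436] 571 res 0.0005 ztop 0.0874
side yel [ 0.6136 -0.0499] 552 res 0.0005 ztop 0.0874
side grn [0.5149 0.2844] 327 res 0.0009 ztop 0.0871
```

Call:
play_rows(
  steps=[
    {"claw":-0.6,"offset":[0,-3,20],"rotation":[0,0,0]},
    {"claw":-0.6,"offset":[0,-3,60],"rotation":[0,0,0]},
    {"claw":-0.6,"offset":[0,-3,95],"rotation":[0,0,0]},
    {"claw":-0.6,"offset":[0,-3,113],"rotation":[0,0,0]},
    {"claw":0.5,"offset":[0,-3,113],"rotation":[0,0,0]},
    {"claw":0.5,"offset":[0,-3,113],"rotation":[0,0,0]},
    {"claw":0.5,"offset":[0,-3,113],"rotation":[0,0,0]},
    {"claw":0.5,"offset":[0,-3,113],"rotation":[0,0,0]},
    {"claw":0.5,"offset":[0,-3,100],"rotation":[0,0,0]},
    {"claw":0.5,"offset":[0,-3,60],"rotation":[0,0,0]},
    {"claw":0.5,"offset":[0,-3,10],"rotation":[0,0,0]},
    {"claw":0.5,"offset":[0,-3,-32],"rotation":[0,0,0]},
  ],
)

```text
clock: 9.82
tcp_pos: [0.5138, -0.0448, 0.2324]
tool_rot: [[1.0, -0.007, 0.005], [-0.007, -1.0, -0.001], [0.005, 0.001, -1.0]]
contact_force: [0.7, -0.1, -1.5]
finger_gap: 0.538
```

Call:
play_rows(
  steps=[
    {"claw":0.5,"offset":[-8,-30,0],"rotation":[0,-0.005,-0.007]},
    {"claw":0.5,"offset":[-23,-82,0],"rotation":[0,-0.005,-0.007]},
    {"claw":0.5,"offset":[-38,-135,0],"rotation":[0,-0.005,-0.007]},
    {"claw":0.5,"offset":[-53,-188,0],"rotation":[0,-0.005,-0.007]},
    {"claw":0.5,"offset":[-68,-240,0],"rotation":[0,-0.005,-0.007]},
    {"claw":0.5,"offset":[-82,-290,0],"rotation":[0,-0.005,-0.007]},
    {"claw":0.5,"offset":[-91,-323,10],"rotation":[0,-0.005,-0.007]},
    {"claw":0.5,"offset":[-91,-323,50],"rotation":[0,-0.005,-0.007]},
    {"claw":0.5,"offset":[-91,-323,95],"rotation":[0,-0.005,-0.007]},
    {"claw":0.5,"offset":[-91,-323,130],"rotation":[0,-0.005,-0.007]},
    {"claw":0.5,"offset":[-91,-323,147],"rotation":[0,-0.005,-0.007]},
    {"claw":0.5,"offset":[-91,-323,151],"rotation":[0,-0.005,-0.007]},
  ],
)

```text
clock: 11.32
tcp_pos: [0.4257, 0.2785, 0.0807]
tool_rot: [[1.0, 0.0, -0.0], [0.0, -1.0, -0.001], [-0.0, 0.001, -1.0]]
contact_force: [0.1, -0.7, -1.1]
finger_gap: 0.537
```

Call:
play_rows(
  steps=[
    {"claw":0.5,"offset":[0,0,3],"rotation":[0,0,0]},
    {"claw":0.5,"offset":[0,0,3],"rotation":[0,0,0]},
  ],
)

```text
clock: 11.58
tcp_pos: [0.4263, 0.2788, 0.0786]
tool_rot: [[1.0, 0.0, 0.001], [0.0, -1.0, -0.0], [0.001, 0.0, -1.0]]
contact_force: [-0.4, 0.1, -0.9]
finger_gap: 0.539
```

Call:
play_rows(
  steps=[
    {"claw":0.5,"offset":[-2,0,2],"rotation":[0,0,0]},
    {"claw":0.5,"offset":[-2,0,3],"rotation":[0,0,0]},
    {"claw":0.5,"offset":[-2,0,3],"rotation":[0,0,0]},
  ],
)

```text
clock: 11.95
tcp_pos: [0.4246, 0.2796, 0.0768]
tool_rot: [[1.0, 0.001, 0.002], [0.001, -1.0, 0.001], [0.002, -0.001, -1.0]]
contact_force: [-3.1, -1.9, 11.4]
finger_gap: 0.538
```

Call:
play_rows(
  steps=[
    {"claw":-0.6,"offset":[0,0,0],"rotation":[0,0,0]},
    {"claw":-0.6,"offset":[0,0,0],"rotation":[0,0,0]},
    {"claw":-0.6,"offset":[0,0,-10],"rotation":[0,0,0]},
    {"claw":-0.6,"offset":[0,0,-50],"rotation":[0,0,0]},
    {"claw":-0.6,"offset":[0,0,-100],"rotation":[0,0,0]},
    {"claw":-0.6,"offset":[20,35,-120],"rotation":[0,0,0]},
    {"claw":-0.6,"offset":[49,85,-120],"rotation":[0,0,0]},
    {"claw":-0.6,"offset":[78,136,-120],"rotation":[0,0,0]},
    {"claw":-0.6,"offset":[107,187,-120],"rotation":[0,0,0]},
    {"claw":-0.6,"offset":[136,238,-120],"rotation":[0,0,0]},
    {"claw":-0.6,"offset":[165,289,-120],"rotation":[0,0,0]},
    {"claw":-0.6,"offset":[189,330,-120],"rotation":[0,0,0]},
  ],
)

```text
clock: 13.45
tcp_pos: [0.6143, -0.0532, 0.1976]
tool_rot: [[1.0, -0.001, 0.003], [-0.001, -1.0, 0.0], [0.003, -0.0, -1.0]]
contact_force: [0.7, 0.5, -1.0]
finger_gap: 0.798
```

```bash
python3 - <<'E'
from w import *
fit(["side"],dict(red=(.4246,.2796),yel=(.6135,-.05),grn=(.5146,.2844)),.035,.088)
E
```

```text
[ 0.6143 -0.0532  0.1976]
side red [0.4235 0.2799] 309 res 0.0008 ztop 0.0876
side yel [ 0.6136 -0.0499] 551 res 0.0005 ztop 0.0873
side grn [0.5147 0.2845] 322 res 0.0007 ztop 0.0872
```

Call:
play_rows(
  steps=[
    {"claw":-0.6,"offset":[-1,-3,20],"rotation":[0,-0.003,0]},
    {"claw":-0.6,"offset":[-1,-3,60],"rotation":[0,-0.003,0]},
    {"claw":-0.6,"offset":[-1,-3,95],"rotation":[0,-0.003,0]},
    {"claw":-0.6,"offset":[-1,-3,113],"rotation":[0,-0.003,0]},
    {"claw":0.5,"offset":[-1,-3,113],"rotation":[0,-0.003,0]},
    {"claw":0.5,"offset":[-1,-3,113],"rotation":[0,-0.003,0]},
    {"claw":0.5,"offset":[-1,-3,113],"rotation":[0,-0.003,0]},
    {"claw":0.5,"offset":[-1,-3,113],"rotation":[0,-0.003,0]},
    {"claw":0.5,"offset":[-1,-3,100],"rotation":[0,-0.003,0]},
    {"claw":0.5,"offset":[-1,-3,60],"rotation":[0,-0.003,0]},
    {"claw":0.5,"offset":[-1,-3,10],"rotation":[0,-0.003,0]},
    {"claw":0.5,"offset":[-1,-3,-32],"rotation":[0,-0.003,0]},
  ],
)

```text
clock: 15.0
tcp_pos: [0.6156, -0.0575, 0.2324]
tool_rot: [[1.0, -0.008, 0.004], [-0.008, -1.0, -0.004], [0.004, 0.004, -1.0]]
contact_force: [0.7, -0.0, -1.5]
finger_gap: 0.541
```

Call:
play_rows(
  steps=[
    {"claw":0.5,"offset":[-1,-30,0],"rotation":[0.004,-0.004,-0.008]},
    {"claw":0.5,"offset":[-3,-85,0],"rotation":[0.004,-0.004,-0.008]},
    {"claw":0.5,"offset":[-5,-141,0],"rotation":[0.004,-0.004,-0.008]},
    {"claw":0.5,"offset":[-8,-197,0],"rotation":[0.004,-0.004,-0.008]},
    {"claw":0.5,"offset":[-10,-253,0],"rotation":[0.004,-0.004,-0.008]},
    {"claw":0.5,"offset":[-12,-308,0],"rotation":[0.004,-0.004,-0.008]},
    {"claw":0.5,"offset":[-13,-347,10],"rotation":[0.004,-0.004,-0.008]},
    {"claw":0.5,"offset":[-13,-347,50],"rotation":[0.004,-0.004,-0.008]},
    {"claw":0.5,"offset":[-13,-347,95],"rotation":[0.004,-0.004,-0.008]},
    {"claw":0.5,"offset":[-13,-347,130],"rotation":[0.004,-0.004,-0.008]},
    {"claw":0.5,"offset":[-13,-347,147],"rotation":[0.004,-0.004,-0.008]},
    {"claw":0.5,"offset":[-13,-347,151],"rotation":[0.004,-0.004,-0.008]},
  ],
)

```text
clock: 16.5
tcp_pos: [0.6058, 0.2889, 0.0797]
tool_rot: [[1.0, 0.0, -0.001], [0.0, -1.0, -0.001], [-0.001, 0.001, -1.0]]
contact_force: [-0.8, -0.3, -1.6]
finger_gap: 0.541
```

Call:
play_rows(
  steps=[
    {"claw":0.5,"offset":[0,0,3],"rotation":[0,0,0]},
    {"claw":0.5,"offset":[0,0,5],"rotation":[0,0,0]},
    {"claw":0.5,"offset":[0,0,5],"rotation":[0,0,0]},
  ],
)

```text
clock: 16.88
tcp_pos: [0.6067, 0.2898, 0.077]
tool_rot: [[1.0, 0.0, 0.001], [0.0, -1.0, 0.001], [0.001, -0.001, -1.0]]
contact_force: [-1.8, -0.4, 6.1]
finger_gap: 0.539
```

Call:
play_rows(
  steps=[
    {"claw":-0.6,"offset":[0,0,0],"rotation":[0,0,0]},
    {"claw":-0.6,"offset":[0,0,0],"rotation":[0,0,0]},
    {"claw":-0.6,"offset":[0,0,-10],"rotation":[0,0,0]},
    {"claw":-0.6,"offset":[0,0,-50],"rotation":[0,0,0]},
    {"claw":-0.6,"offset":[0,0,-100],"rotation":[0,0,0]},
    {"claw":-0.6,"offset":[-4,40,-140],"rotation":[0,0,0]},
    {"claw":-0.6,"offset":[-11,95,-160],"rotation":[0,0,0]},
    {"claw":-0.6,"offset":[-18,150,-160],"rotation":[0,0,0]},
    {"claw":-0.6,"offset":[-25,205,-160],"rotation":[0,0,0]},
    {"claw":-0.6,"offset":[-32,260,-160],"rotation":[0,0,0]},
    {"claw":-0.6,"offset":[-42,330,-160],"rotation":[0,0,0]},
    {"claw":-0.6,"offset":[-42,330,-160],"rotation":[0,0,0]},
  ],
)

```text
clock: 18.38
tcp_pos: [0.5637, -0.0464, 0.2373]
tool_rot: [[1.0, -0.008, 0.002], [-0.008, -1.0, -0.002], [0.002, 0.002, -1.0]]
contact_force: [0.7, 1.4, 0.7]
finger_gap: 0.801
```

```bash
cat > k.py <<'E'
from w import *
import sys
fit(["side"],dict(red=(.4246,.2796),yel=(.607,.29),grn=(.5146,.2844)),.035,.088)
def caddy(c,tag):
    m=env.camera_model(c); im,d=env.snapshot(c); np.savez(f"{tag}.npz",im=im,d=d); cv2.imwrite(f"pics/{tag}.png",im)
    P=np.full(d.shape+(3,),np.nan); P[d>0]=cloud(m,d,d>0)
    h=cv2.cvtColor(im,cv2.COLOR_BGR2HSV); near=np.hypot(P[...,0]-.565,P[...,1]+.015)<.1
    for n,(lo,hi) in dict(red=(0,8),yel=(22,34),grn=(45,85)).items():
        q=near&(h[...,0]>=lo)&(h[...,0]<=hi)&(h[...,1]>120)&(P[...,2]<.03)
        if n=="red": q|=near&(h[...,0]>172)&(h[...,1]>120)&(P[...,2]<.03)
        k,l,st,ce=cv2.connectedComponentsWithStats(q.astype(np.uint8))
        if k<2: continue
        i=1+np.argmax(st[1:,4]); ct=max(cv2.findContours((l==i).astype(np.uint8),0,1)[0],key=len)
        ctr,ax,_=cv2.fitEllipse(cv2.convexHull(ct)); W=onplane(m,ct.reshape(-1,2)+0.,.015)[:,:2]
        f=lambda s:np.hypot(W[:,0]-s[0],W[:,1]-s[1])-.032
        s=least_squares(f,W.mean(0),loss="soft_l1",f_scale=.001)
        print(c,n,"ell",np.round(onplane(m,[ctr],.015)[0,:2],4),"circ",np.round(s.x,4),round(np.median(abs(f(s.x))),4),"z",round(np.median(P[l==i][:,2]),4),st[i,4])
    Q=P[(np.hypot(P[...,0]-.565,P[...,1]+.015)<.04)&(P[...,2]>.047)&(P[...,2]<.07)]
    if len(Q):
        (x,y),r=cv2.minEnclosingCircle((Q[:,:2]*1000).astype(np.float32)); print(c,"lid",np.round([x,y,r],1),np.round(np.median(Q,0),4))
if __name__=="__main__":
    for c in ["side","wrist","scene"]: caddy(c,c+"1")
E
python3 k.py
```

```text
[ 0.5637 -0.0464  0.2373]
side red [0.4234 0.2801] 311 res 0.0008 ztop 0.0877
side yel [0.604  0.2976] 242 res 0.0007 ztop 0.0876
side grn [0.5148 0.2844] 325 res 0.0008 ztop 0.0877
side red ell [ 0.5106 -0.0479] circ [ 0.511  -0.0466] 0.0024 z 0.0154 438
side yel ell [ 0.6142 -0.0517] circ [ 0.6145 -0.0496] 0.0027 z 0.0155 403
side grn ell [0.556  0.0414] circ [0.572  0.0371] 0.003 z 0.0155 53
side lid [563.4 -19.8  22.7] [ 0.5627 -0.0246  0.0543]
wrist red ell [ 0.5116 -0.0434] circ [ 0.5116 -0.0442] 0.0013 z 0.015 1843
wrist yel ell [ 0.6151 -0.0467] circ [ 0.6151 -0.0476] 0.0011 z 0.0151 1845
wrist grn ell [0.5661 0.0447] circ [0.5661 0.0438] 0.0017 z 0.0151 2234
wrist lid [564.  -18.1  21.9] [ 0.5642 -0.0173  0.054 ]
scene red ell [ 0.5145 -0.047 ] circ [ 0.5134 -0.0477] 0.0026 z 0.0148 396
scene yel ell [ 0.6179 -0.05  ] circ [ 0.6174 -0.0498] 0.0019 z 0.0148 520
scene grn ell [0.5688 0.0415] circ [0.5673 0.0415] 0.0031 z 0.0147 430
scene lid [564.4 -21.6  23.4] [ 0.5664 -0.0211  0.0538]
```

View pics/wrist1.png

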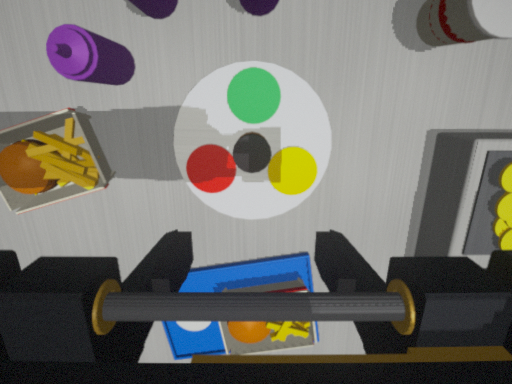

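Call:
play_rows(
  steps=[
    {"claw":-0.6,"offset":[0,-10,10],"rotation":[0,0,0.17]},
    {"claw":-0.6,"offset":[0,-20,25],"rotation":[0,0,0.35]},
    {"claw":-0.6,"offset":[0,-29,45],"rotation":[0,0,0.53]},
    {"claw":-0.6,"offset":[0,-29,65],"rotation":[0,0,0.71]},
    {"claw":-0.6,"offset":[0,-29,85],"rotation":[0,0,0.89]},
    {"claw":-0.6,"offset":[0,-29,100],"rotation":[0,0,1.07]},
    {"claw":-0.6,"offset":[0,-29,110],"rotation":[0,0,1.25]},
    {"claw":-0.6,"offset":[0,-29,115],"rotation":[0,0,1.404]},
    {"claw":-0.6,"offset":[0,-29,115],"rotation":[0,0,1.404]},
    {"claw":-0.6,"offset":[0,-29,115],"rotation":[0,0,1.404]},
    {"claw":-0.6,"offset":[0,-29,115],"rotation":[0,0,1.404]},
  ],
)

```text
clock: 19.95
tcp_pos: [0.5654, -0.0088, 0.1223]
tool_rot: [[0.17, -0.985, 0.003], [-0.985, -0.17, 0.003], [-0.002, -0.003, -1.0]]
contact_force: [-0.5, -0.7, 0.8]
finger_gap: 0.796
```

Call:
play_rows(
  steps=[
    {"claw":-0.6,"offset":[9,3,10],"rotation":[0,0,0]},
    {"claw":-0.6,"offset":[9,3,30],"rotation":[0,0,0]},
    {"claw":-0.6,"offset":[9,3,30],"rotation":[0,0,0]},
    {"claw":-0.6,"offset":[9,3,30],"rotation":[0,0,0]},
  ],
)

```text
clock: 20.45
tcp_pos: [0.5641, -0.0186, 0.0925]
tool_rot: [[0.17, -0.985, 0.003], [-0.985, -0.17, 0.002], [-0.002, -0.003, -1.0]]
contact_force: [0.2, -0.7, 0.2]
finger_gap: 0.801
```

Call:
play_rows(
  steps=[
    {"claw":-0.6,"offset":[-1,0,25],"rotation":[0,0,0]},
    {"claw":-0.6,"offset":[-1,0,45],"rotation":[0,0,0]},
    {"claw":-0.6,"offset":[-1,0,53],"rotation":[0,0,0]},
    {"claw":-0.6,"offset":[-1,0,53],"rotation":[0,0,0]},
    {"claw":0.7,"offset":[-1,0,53],"rotation":[0,0,0]},
    {"claw":0.7,"offset":[-1,0,53],"rotation":[0,0,0]},
    {"claw":0.7,"offset":[-1,0,53],"rotation":[0,0,0]},
    {"claw":0.7,"offset":[-1,0,53],"rotation":[0,0,0]},
    {"claw":0.7,"offset":[-1,0,53],"rotation":[0,0,0]},
  ],
  grip_force=15,
)

```text
clock: 21.58
tcp_pos: [0.5644, -0.0176, 0.0399]
tool_rot: [[0.17, -0.985, 0.004], [-0.985, -0.17, 0.002], [-0.002, -0.004, -1.0]]
contact_force: [-0.9, -1.1, 5.4]
finger_gap: 0.478
```

Call:
play_rows(
  steps=[
    {"claw":0.7,"offset":[0,0,-20],"rotation":[0,0,0]},
    {"claw":0.7,"offset":[0,0,-60],"rotation":[0,0,0]},
    {"claw":0.7,"offset":[12,7,-90],"rotation":[0,0,0]},
    {"claw":0.7,"offset":[50,28,-90],"rotation":[0,0,0]},
    {"claw":0.7,"offset":[95,54,-90],"rotation":[0,0,0]},
    {"claw":0.7,"offset":[140,79,-90],"rotation":[0,0,0]},
    {"claw":0.7,"offset":[185,105,-90],"rotation":[0,0,0]},
    {"claw":0.7,"offset":[225,128,-90],"rotation":[0,0,0]},
    {"claw":0.7,"offset":[245,139,-80],"rotation":[0,0,0]},
    {"claw":0.7,"offset":[245,139,-60],"rotation":[0,0,0]},
    {"claw":0.7,"offset":[245,139,-40],"rotation":[0,0,0]},
    {"claw":0.7,"offset":[245,139,-40],"rotation":[0,0,0]},
  ],
)

```text
clock: 23.08
tcp_pos: [0.4682, -0.2822, 0.0786]
tool_rot: [[0.17, -0.985, 0.002], [-0.985, -0.17, 0.004], [-0.003, -0.002, -1.0]]
contact_force: [-0.4, -0.5, -1.1]
finger_gap: 0.479
```

```bash
cat > j.py <<'E'
from w import *
R=np.array(o["tool_rot"]); print(np.round(R,4).tolist(),o["finger_gap"])
m=env.camera_model("side"); im,d=env.snapshot("side"); cv2.imwrite("pics/j1.png",cv2.resize(im[200:380,100:370],(810,540))[:, :800])
P=np.full(d.shape+(3,),np.nan); P[d>0]=cloud(m,d,d>0)
k=(np.hypot(P[...,0]-o["tcp_pos"][0],P[...,1]-o["tcp_pos"][1])<.05)&(P[...,2]>.012)&(P[...,2]<.055)&(im.max(2)>40)
h=cv2.cvtColor(im,cv2.COLOR_BGR2HSV); k&=(h[...,0]<22)&(h[...,1]>80)
Q=P[k]; print(len(Q),np.round(np.percentile(Q,2,0),4),np.round(np.percentile(Q,98,0),4))
f=lambda q:np.hypot(Q[:,0]-q[0],Q[:,1]-q[1])-.021
s=least_squares(f,np.median(Q[:,:2],0)+[0,.015],loss="soft_l1",f_scale=.001); print("jar",s.x,np.median(abs(f(s.x))))
t=np.array([.4692,-.2824]); dd=np.r_[t-o["tcp_pos"][:2],0]; print("tool off",np.round(R.T@dd*1000,1),"jar->spot",np.round(R.T@np.r_[t-s.x,0]*1000,1))
E
python3 j.py
```

```text
[ 0.4682 -0.2822  0.0786]
[[0.1699, -0.9855, 0.0017], [-0.9855, -0.1699, 0.0035], [-0.0032, -0.0023, -1.0]] 0.47891424943691263Traceback (most recent call last):
  File "j.py", line 7, in <module>
    Q=P[k]; print(len(Q),np.round(np.percentile(Q,2,0),4),np.round(np.percentile(Q,98,0),4))
                                  ~~~~~~~~~~~~~^^^^^^^
    return _quantile_unchecked(
        a, q, axis, out, overwrite_input, method, keepdims, weights)
    return _ureduce(a,
                    func=_quantile_ureduce_func,
    ...<5 lines>...
                    overwrite_input=overwrite_input,
                    method=method)
    r = func(a, **kwargs)
    result = _quantile(arr,
                       quantiles=q,
    ...<2 lines>...
                       out=out,
                       weights=wgt)
    slices_having_nans = np.isnan(arr[-1, ...])
                                  ~~~^^^^^^^^^
IndexError: index -1 is out of bounds for axis 0 with size 0
```

View pics/j1.png

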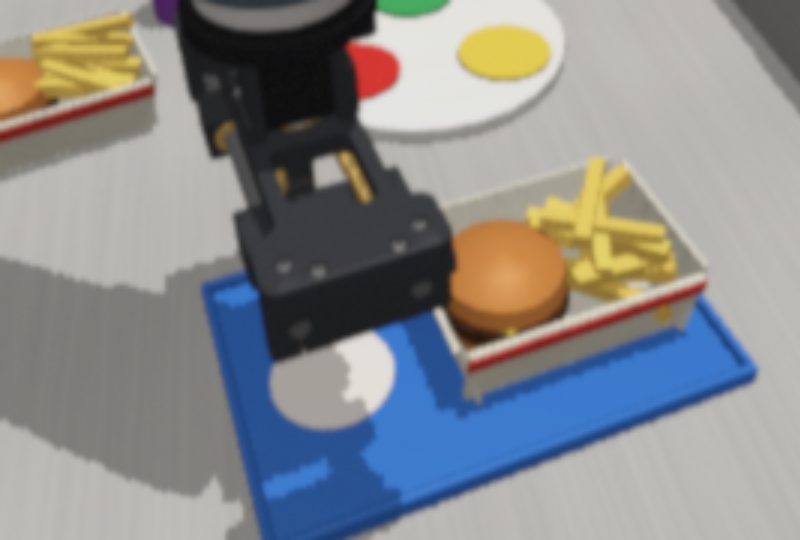

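The gripper hangs over the tray's white spot (crop 330,380), jar hidden behind the finger, boat untouched. Lowering.

Call:
play_rows(
  steps=[
    {"claw":0.7,"offset":[0,-1,15],"rotation":[0,0,0]},
    {"claw":0.7,"offset":[0,-1,32],"rotation":[0,0,0]},
    {"claw":0.7,"offset":[0,-1,40],"rotation":[0,0,0]},
    {"claw":0.7,"offset":[0,-1,43],"rotation":[0,0,0]},
    {"claw":0.7,"offset":[0,-1,44],"rotation":[0,0,0]},
    {"claw":0.7,"offset":[0,-1,44],"rotation":[0,0,0]},
  ],
)

```text
clock: 23.88
tcp_pos: [0.4701, -0.2825, 0.0357]
tool_rot: [[0.17, -0.985, 0.003], [-0.985, -0.17, 0.003], [-0.002, -0.004, -1.0]]
contact_force: [-0.6, 1.0, -0.6]
finger_gap: 0.48
```

Call:
play_rows(
  steps=[
    {"claw":0.7,"offset":[0,0.5,1],"rotation":[0,0,0]},
    {"claw":0.7,"offset":[0,0.5,2],"rotation":[0,0,0]},
    {"claw":0.7,"offset":[0,0.5,2],"rotation":[0,0,0]},
  ],
)

```text
clock: 24.25
tcp_pos: [0.47, -0.2827, 0.0348]
tool_rot: [[0.17, -0.985, 0.004], [-0.985, -0.17, 0.003], [-0.002, -0.005, -1.0]]
contact_force: [-2.0, 1.9, 10.2]
finger_gap: 0.475
```

Call:
play_rows(
  steps=[
    {"claw":-0.4,"offset":[0,0,0],"rotation":[0,0,0]},
    {"claw":-0.4,"offset":[0,0,0],"rotation":[0,0,0]},
    {"claw":-0.4,"offset":[0,0,-20],"rotation":[0,0,0]},
    {"claw":-0.5,"offset":[0,0,-70],"rotation":[0,0,0]},
    {"claw":-0.6,"offset":[-20,-10,-120],"rotation":[0,0,-0.17]},
    {"claw":-0.6,"offset":[-60,-33,-160],"rotation":[0,0,-0.35]},
    {"claw":-0.6,"offset":[-100,-55,-180],"rotation":[0,0,-0.53]},
    {"claw":-0.6,"offset":[-140,-77,-180],"rotation":[0,0,-0.71]},
    {"claw":-0.6,"offset":[-175,-97,-180],"rotation":[0,0,-0.89]},
    {"claw":-0.6,"offset":[-213,-118,-180],"rotation":[0,0,-1.07]},
    {"claw":-0.6,"offset":[-213,-118,-180],"rotation":[0,0,-1.25]},
    {"claw":-0.6,"offset":[-213,-118,-180],"rotation":[0,0,-1.4]},
  ],
)

```text
clock: 25.75
tcp_pos: [0.5494, -0.0528, 0.2169]
tool_rot: [[1.0, 0.006, 0.005], [0.006, -1.0, 0.002], [0.005, -0.002, -1.0]]
contact_force: [-0.1, -1.2, 0.5]
finger_gap: 0.801
```

```bash
cat > v.py <<'E'
from w import *
print(np.round(o["tool_rot"],3).tolist())
fit(["side","scene"],dict(red=(.4246,.2796),yel=(.605,.297),grn=(.5146,.2844)),.035,.088)
for c in ["side","scene"]:
    m=env.camera_model(c); z=np.load(f"last_{c}.npz"); im,d=z["im"],z["d"]
    P=np.full(d.shape+(3,),np.nan); P[d>0]=cloud(m,d,d>0)
    n=np.hypot(P[...,0]-.469,P[...,1]+.282)<.04
    Q=P[n&(P[...,2]>.0455)]; print(c,"lid",np.round(cv2.minEnclosingCircle((Q[:,:2]*1000).astype(np.float32)),1) if 0 else cv2.minEnclosingCircle((Q[:,:2]*1000).astype(np.float32)),np.round(np.median(Q,0),4),len(Q))
    Q=P[n&(P[...,2]>.012)&(P[...,2]<.036)]
    f=lambda q:np.hypot(Q[:,0]-q[0],Q[:,1]-q[1])-.021
    E=np.array(m["extrinsics"])[:2,3]; v=np.median(Q[:,:2],0); u=(v-E)/np.linalg.norm(v-E)
    s=least_squares(f,v+.015*u,loss="soft_l1",f_scale=.001); print(c,"jar body",np.round(s.x,4),len(Q),np.median(abs(f(s.x))))
im=np.load("last_side.npz")["im"]; cv2.imwrite("pics/v1.png",cv2.resize(im[100:380,100:370],(578,600)))
E
python3 v.py
```

```text
[ 0.5494 -0.0528  0.2169]
[[1.0, 0.006, 0.005], [0.006, -1.0, 0.002], [0.005, -0.002, -1.0]]
side red [0.4236 0.2801] 315 res 0.0008 ztop 0.0876
side yel [0.6039 0.2976] 243 res 0.0008 ztop 0.0877
side grn [0.5147 0.2843] 276 res 0.001 ztop 0.0875
scene red [0.424  0.2781] 302 res 0.0008 ztop 0.0874
scene yel [0.6047 0.296 ] 320 res 0.0008 ztop 0.0879
scene grn [0.5155 0.2829] 314 res 0.0007 ztop 0.0873
side lid ((468.3327331542969, -282.8678894042969), 22.201847076416016) [ 0.4683 -0.2849  0.0492] 645
side jar body [ 0.4683 -0.282 ] 350 0.0003992769998816363
scene lid ((472.1107482910156, -283.524169921875), 22.247344970703125) [ 0.4715 -0.2844  0.048 ] 206
scene jar body [ 0.4689 -0.2839] 116 0.0007187376358215453
```

View pics/v1.png

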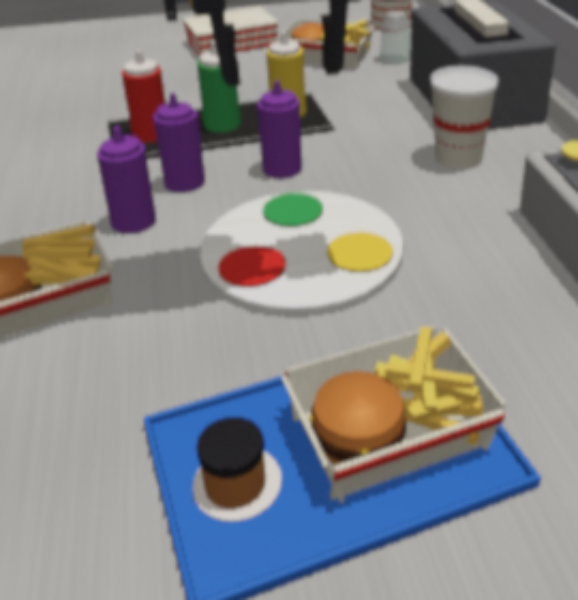

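Jar stands centred on the spot (230,480), three bottles on the mat. Re-measure the coasters from this second wrist pose.

```bash
python3 - <<'E'
import k
k.caddy("wrist","wrist2"); k.caddy("side","side2")
E
```

```text
[ 0.5493 -0.0535  0.2168]
side red [0.4235 0.2798] 310 res 0.0008 ztop 0.0874
side yel [0.6039 0.2975] 243 res 0.0008 ztop 0.0874
side grn [0.5148 0.2845] 276 res 0.0009 ztop 0.0862
wrist red ell [ 0.5114 -0.0439] circ [ 0.5114 -0.0448] 0.0012 z 0.015 2118
wrist yel ell [ 0.6151 -0.0471] circ [ 0.6151 -0.048 ] 0.0011 z 0.015 2096
wrist grn ell [0.5661 0.0446] circ [0.5661 0.0436] 0.0015 z 0.0151 2621
side red ell [ 0.5107 -0.048 ] circ [ 0.511  -0.0471] 0.0025 z 0.0155 432
side yel ell [ 0.6142 -0.0517] circ [ 0.6144 -0.0495] 0.0027 z 0.0154 398
side grn ell [0.5649 0.0394] circ [0.566  0.0439] 0.0038 z 0.0155 275
```

Call:
play_rows(
  steps=[
    {"claw":-0.6,"offset":[5,-35,0],"rotation":[0,-0.005,0.006]},
    {"claw":-0.6,"offset":[13,-90,0],"rotation":[0,-0.005,0.006]},
    {"claw":-0.6,"offset":[21,-145,0],"rotation":[0,-0.005,0.006]},
    {"claw":-0.6,"offset":[30,-200,0],"rotation":[0,-0.005,0.006]},
    {"claw":-0.6,"offset":[38,-255,0],"rotation":[0,-0.005,0.006]},
    {"claw":-0.6,"offset":[47,-310,10],"rotation":[0,-0.005,0.006]},
    {"claw":-0.6,"offset":[54,-350,20],"rotation":[0,-0.005,0.006]},
    {"claw":-0.6,"offset":[54,-350,50],"rotation":[0,-0.005,0.006]},
    {"claw":-0.6,"offset":[54,-350,80],"rotation":[0,-0.005,0.006]},
    {"claw":-0.6,"offset":[54,-350,80],"rotation":[0,-0.005,0.006]},
    {"claw":-0.6,"offset":[54,-350,80],"rotation":[0,-0.005,0.006]},
  ],
  grip_force=20,
)

```text
clock: 27.38
tcp_pos: [0.6057, 0.2967, 0.1387]
tool_rot: [[1.0, -0.011, 0.001], [-0.011, -1.0, 0.003], [0.001, -0.003, -1.0]]
contact_force: [-1.0, 0.5, -0.4]
finger_gap: 0.796
```

Call:
play_rows(
  steps=[
    {"claw":-0.6,"offset":[-1.5,-1,30],"rotation":[-0.003,0,-0.011]},
    {"claw":-0.6,"offset":[-1.5,-1,55],"rotation":[-0.003,0,-0.011]},
    {"claw":-0.6,"offset":[-1.5,-1,62],"rotation":[-0.003,0,-0.011]},
    {"claw":-0.6,"offset":[-1.5,-1,62],"rotation":[-0.003,0,-0.011]},
    {"claw":-0.6,"offset":[-1.5,-1,62],"rotation":[-0.003,0,-0.011]},
    {"claw":0.5,"offset":[-1.5,-1,62],"rotation":[-0.003,0,-0.011]},
    {"claw":0.5,"offset":[-1.5,-1,62],"rotation":[-0.003,0,-0.011]},
    {"claw":0.5,"offset":[-1.5,-1,62],"rotation":[-0.003,0,-0.011]},
    {"claw":0.5,"offset":[-1.5,-1,62],"rotation":[-0.003,0,-0.011]},
  ],
)

```text
clock: 28.5
tcp_pos: [0.6043, 0.298, 0.077]
tool_rot: [[1.0, 0.0, 0.002], [0.0, -1.0, -0.0], [0.002, 0.0, -1.0]]
contact_force: [-1.7, -1.0, 3.3]
finger_gap: 0.54
```

Call:
play_rows(
  steps=[
    {"claw":0.5,"offset":[0,0,-20],"rotation":[0,0,0]},
    {"claw":0.5,"offset":[0,0,-60],"rotation":[0,0,0]},
    {"claw":0.5,"offset":[0,0,-110],"rotation":[0,0,0]},
    {"claw":0.5,"offset":[0,10,-150],"rotation":[0,0,0]},
    {"claw":0.5,"offset":[1,50,-155],"rotation":[0,0,0]},
    {"claw":0.5,"offset":[3,100,-155],"rotation":[0,0,0]},
    {"claw":0.5,"offset":[5,155,-155],"rotation":[0,0,0]},
    {"claw":0.5,"offset":[7,210,-155],"rotation":[0,0,0]},
    {"claw":0.5,"offset":[9,265,-155],"rotation":[0,0,0]},
    {"claw":0.5,"offset":[10,315,-155],"rotation":[0,0,0]},
    {"claw":0.5,"offset":[11,345,-150],"rotation":[0,0,0]},
    {"claw":0.5,"offset":[11,345,-120],"rotation":[0,0,0]},
  ],
)

```text
clock: 30.0
tcp_pos: [0.6169, -0.0515, 0.1997]
tool_rot: [[1.0, -0.005, 0.007], [-0.005, -1.0, -0.002], [0.007, 0.002, -1.0]]
contact_force: [0.9, 0.7, -1.7]
finger_gap: 0.54
```

Call:
play_rows(
  steps=[
    {"claw":0.5,"offset":[0,0,30],"rotation":[0,0,0]},
    {"claw":0.5,"offset":[0,0,60],"rotation":[0,0,0]},
    {"claw":0.5,"offset":[0,0,80],"rotation":[0,0,0]},
    {"claw":0.5,"offset":[0,0,80],"rotation":[0,0,0]},
    {"claw":0.5,"offset":[0,0,80],"rotation":[0,0,0]},
  ],
)

```text
clock: 30.62
tcp_pos: [0.6183, -0.0516, 0.121]
tool_rot: [[1.0, -0.005, 0.009], [-0.005, -1.0, -0.002], [0.009, 0.002, -1.0]]
contact_force: [0.6, 0.1, -1.1]
finger_gap: 0.539
```

Call:
play_rows(
  steps=[
    {"claw":0.5,"offset":[-3,-4,15],"rotation":[0.002,-0.009,-0.005]},
    {"claw":0.5,"offset":[-3,-4,27],"rotation":[0.002,-0.009,-0.005]},
    {"claw":0.5,"offset":[-3,-4,30],"rotation":[0.002,-0.009,-0.005]},
    {"claw":0.5,"offset":[-3,-4,30],"rotation":[0.002,-0.009,-0.005]},
  ],
)

```text
clock: 31.12
tcp_pos: [0.6154, -0.0477, 0.0905]
tool_rot: [[1.0, -0.0, -0.001], [-0.0, -1.0, -0.0], [-0.001, 0.0, -1.0]]
contact_force: [0.3, 0.3, -0.5]
finger_gap: 0.537
```

```bash
python3 - <<'E'
from w import *
print(np.round(o["tool_rot"],4).tolist())
fit(["side","scene"],dict(yel=(.6151,-.0474)),.025,.072)
E
```

```text
[ 0.6154 -0.0477  0.0905]
[[1.0, -0.0002, -0.0007], [-0.0002, -1.0, -0.0004], [-0.0007, 0.0004, -1.0]]
side yel [ 0.6151 -0.0482] 472 res 0.0005 ztop 0.0715
scene yel [ 0.6154 -0.0504] 142 res 0.0005 ztop 0.0704
```

Call:
play_rows(
  steps=[
    {"claw":0.5,"offset":[0,-0.5,2],"rotation":[0,0,0]},
    {"claw":0.5,"offset":[0,-0.5,4],"rotation":[0,0,0]},
    {"claw":0.5,"offset":[0,-0.5,5],"rotation":[0,0,0]},
    {"claw":0.5,"offset":[0,-0.5,5],"rotation":[0,0,0]},
  ],
)

```text
clock: 31.72
tcp_pos: [0.6159, -0.0473, 0.0861]
tool_rot: [[1.0, -0.0, 0.0], [-0.0, -1.0, -0.0], [0.0, 0.0, -1.0]]
contact_force: [-0.2, 0.9, -2.2]
finger_gap: 0.541
```

Call:
play_rows(
  steps=[
    {"claw":0.5,"offset":[-0.5,0,1],"rotation":[0,0,0]},
    {"claw":0.5,"offset":[-0.5,0,2],"rotation":[0,0,0]},
    {"claw":0.5,"offset":[-0.5,0,2],"rotation":[0,0,0]},
  ],
)

```text
clock: 32.1
tcp_pos: [0.6159, -0.0473, 0.0858]
tool_rot: [[1.0, -0.001, 0.001], [-0.001, -1.0, -0.001], [0.001, 0.001, -1.0]]
contact_force: [-3.5, 0.0, 12.5]
finger_gap: 0.535
```

Call:
play_rows(
  steps=[
    {"claw":-0.6,"offset":[0,0,-0.5],"rotation":[0,0,0]},
    {"claw":-0.6,"offset":[0,0,-0.5],"rotation":[0,0,0]},
    {"claw":-0.6,"offset":[0,0,-10],"rotation":[0,0,0]},
    {"claw":-0.6,"offset":[0,0,-50],"rotation":[0,0,0]},
    {"claw":-0.6,"offset":[0,0,-100],"rotation":[0,0,0]},
    {"claw":-0.6,"offset":[-20,-34,-115],"rotation":[0,0,0]},
    {"claw":-0.6,"offset":[-50,-85,-115],"rotation":[0,0,0]},
    {"claw":-0.6,"offset":[-80,-136,-115],"rotation":[0,0,0]},
    {"claw":-0.6,"offset":[-110,-187,-115],"rotation":[0,0,0]},
    {"claw":-0.6,"offset":[-140,-238,-115],"rotation":[0,0,0]},
    {"claw":-0.6,"offset":[-170,-289,-115],"rotation":[0,0,0]},
    {"claw":-0.6,"offset":[-192,-327,-115],"rotation":[0,0,0]},
  ],
)

```text
clock: 33.6
tcp_pos: [0.4224, 0.2822, 0.201]
tool_rot: [[1.0, 0.001, 0.002], [0.001, -1.0, 0.0], [0.002, -0.0, -1.0]]
contact_force: [-0.1, 0.6, -0.2]
finger_gap: 0.8
```

Call:
play_rows(
  steps=[
    {"claw":-0.6,"offset":[0,0,25],"rotation":[0,0,0]},
    {"claw":-0.6,"offset":[0,0,50],"rotation":[0,0,0]},
    {"claw":-0.6,"offset":[0,0,60],"rotation":[0,0,0]},
    {"claw":-0.6,"offset":[0,0,60],"rotation":[0,0,0]},
  ],
)

```text
clock: 34.1
tcp_pos: [0.4224, 0.282, 0.141]
tool_rot: [[1.0, 0.001, 0.001], [0.001, -1.0, -0.0], [0.001, 0.0, -1.0]]
contact_force: [-0.4, 0.8, -0.2]
finger_gap: 0.797
```

```bash
python3 - <<'E'
from w import *
print(np.round(o["tool_rot"],3).tolist())
fit(["side"],dict(yel=(.6151,-.0474),red=(.4235,.28),grn=(.5147,.2844)),.025,.088)
E
```

```text
[0.4224 0.282  0.141 ]
[[1.0, 0.001, 0.001], [0.001, -1.0, -0.0], [0.001, 0.0, -1.0]]
side yel [ 0.6152 -0.0479] 640 res 0.0005 ztop 0.0876
side red [0.4236 0.28  ] 351 res 0.0007 ztop 0.0876
side grn [0.5148 0.2845] 387 res 0.0009 ztop 0.0873
```

Call:
play_rows(
  steps=[
    {"claw":-0.6,"offset":[1,2,30],"rotation":[0,0,0]},
    {"claw":-0.6,"offset":[1,2,57],"rotation":[0,0,0]},
    {"claw":-0.6,"offset":[1,2,64],"rotation":[0,0,0]},
    {"claw":-0.6,"offset":[1,2,64],"rotation":[0,0,0]},
    {"claw":-0.6,"offset":[1,2,64],"rotation":[0,0,0]},
    {"claw":0.5,"offset":[1,2,64],"rotation":[0,0,0]},
    {"claw":0.5,"offset":[1,2,64],"rotation":[0,0,0]},
    {"claw":0.5,"offset":[1,2,64],"rotation":[0,0,0]},
    {"claw":0.5,"offset":[1,2,64],"rotation":[0,0,0]},
  ],
)

```text
clock: 35.28
tcp_pos: [0.424, 0.2805, 0.0778]
tool_rot: [[1.0, 0.001, 0.003], [0.001, -1.0, 0.001], [0.003, -0.001, -1.0]]
contact_force: [-1.0, -1.1, 4.4]
finger_gap: 0.539
```

Call:
play_rows(
  steps=[
    {"claw":0.5,"offset":[0,0,-20],"rotation":[0,0,0]},
    {"claw":0.5,"offset":[0,0,-60],"rotation":[0,0,0]},
    {"claw":0.5,"offset":[0,0,-110],"rotation":[0,0,0]},
    {"claw":0.5,"offset":[3,10,-150],"rotation":[0,0,0]},
    {"claw":0.5,"offset":[13,50,-155],"rotation":[0,0,0]},
    {"claw":0.5,"offset":[27,100,-155],"rotation":[0,0,0]},
    {"claw":0.5,"offset":[40,150,-155],"rotation":[0,0,0]},
    {"claw":0.5,"offset":[54,200,-155],"rotation":[0,0,0]},
    {"claw":0.5,"offset":[67,250,-155],"rotation":[0,0,0]},
    {"claw":0.5,"offset":[80,297,-155],"rotation":[0,0,0]},
    {"claw":0.5,"offset":[87,325,-150],"rotation":[0,0,0]},
    {"claw":0.5,"offset":[87,325,-130],"rotation":[0,0,0]},
  ],
)

```text
clock: 36.78
tcp_pos: [0.5119, -0.0477, 0.208]
tool_rot: [[1.0, -0.004, 0.005], [-0.004, -1.0, -0.001], [0.005, 0.001, -1.0]]
contact_force: [-0.1, 1.3, -0.9]
finger_gap: 0.536
```

Call:
play_rows(
  steps=[
    {"claw":0.5,"offset":[0,0,30],"rotation":[0,0,0]},
    {"claw":0.5,"offset":[0,0,60],"rotation":[0,0,0]},
    {"claw":0.5,"offset":[0,0,80],"rotation":[0,0,0]},
    {"claw":0.5,"offset":[0,0,80],"rotation":[0,0,0]},
    {"claw":0.5,"offset":[0,0,80],"rotation":[0,0,0]},
  ],
)

```text
clock: 37.4
tcp_pos: [0.5127, -0.0478, 0.1286]
tool_rot: [[1.0, -0.004, 0.005], [-0.004, -1.0, -0.001], [0.005, 0.001, -1.0]]
contact_force: [-0.5, -0.7, -1.9]
finger_gap: 0.535
```

Call:
play_rows(
  steps=[
    {"claw":0.5,"offset":[-1,-4,18],"rotation":[0.001,-0.005,-0.004]},
    {"claw":0.5,"offset":[-1,-4,33],"rotation":[0.001,-0.005,-0.004]},
    {"claw":0.5,"offset":[-1,-4,37],"rotation":[0.001,-0.005,-0.004]},
    {"claw":0.5,"offset":[-1,-4,37],"rotation":[0.001,-0.005,-0.004]},
  ],
)

```text
clock: 37.9
tcp_pos: [0.5116, -0.0439, 0.0911]
tool_rot: [[1.0, 0.0, -0.001], [0.0, -1.0, 0.0], [-0.001, -0.0, -1.0]]
contact_force: [-0.4, 0.8, -0.9]
finger_gap: 0.539
```

```bash
python3 - <<'E'
from w import *
print(np.round(o["tool_rot"],4).tolist())
fit(["side","scene"],dict(red=(.5115,-.044),yel=(.6151,-.0474)),.025,.072)
E
```

```text
[ 0.5116 -0.0439  0.0911]
[[1.0, 0.0002, -0.0007], [0.0002, -1.0, 0.0004], [-0.0007, -0.0004, -1.0]]
side red [ 0.5113 -0.0445] 490 res 0.0006 ztop 0.0713
side yel [ 0.6152 -0.0479] 470 res 0.0006 ztop 0.0718
scene red [ 0.5114 -0.0469] 204 res 0.0006 ztop 0.0699
scene yel [ 0.6152 -0.0501] 276 res 0.0005 ztop 0.0717
```

Call:
play_rows(
  steps=[
    {"claw":0.5,"offset":[0,-0.3,2],"rotation":[0,0,0]},
    {"claw":0.5,"offset":[0,-0.3,4],"rotation":[0,0,0]},
    {"claw":0.5,"offset":[0,-0.3,5.5],"rotation":[0,0,0]},
    {"claw":0.5,"offset":[0,-0.3,6.5],"rotation":[0,0,0]},
    {"claw":0.5,"offset":[0,-0.3,6.5],"rotation":[0,0,0]},
  ],
)

```text
clock: 38.62
tcp_pos: [0.5121, -0.0437, 0.0866]
tool_rot: [[1.0, 0.0, 0.0], [0.0, -1.0, 0.0], [0.0, -0.0, -1.0]]
contact_force: [-5.5, 0.3, 17.0]
finger_gap: 0.538
```

Call:
play_rows(
  steps=[
    {"claw":0.5,"offset":[0,0,-0.5],"rotation":[0,0,0]},
    {"claw":-0.6,"offset":[0,0,-0.5],"rotation":[0,0,0]},
    {"claw":-0.6,"offset":[0,0,-1],"rotation":[0,0,0]},
    {"claw":-0.6,"offset":[0,0,-10],"rotation":[0,0,0]},
    {"claw":-0.6,"offset":[0,0,-60],"rotation":[0,0,0]},
    {"claw":-0.6,"offset":[0,-20,-115],"rotation":[0,0,0]},
    {"claw":-0.6,"offset":[1,-75,-115],"rotation":[0,0,0]},
    {"claw":-0.6,"offset":[1,-130,-115],"rotation":[0,0,0]},
    {"claw":-0.6,"offset":[2,-185,-115],"rotation":[0,0,0]},
    {"claw":-0.6,"offset":[2,-240,-115],"rotation":[0,0,0]},
    {"claw":-0.6,"offset":[3,-295,-115],"rotation":[0,0,0]},
    {"claw":-0.6,"offset":[3,-328,-115],"rotation":[0,0,0]},
  ],
)

```text
clock: 40.12
tcp_pos: [0.5143, 0.2878, 0.2022]
tool_rot: [[1.0, 0.003, 0.001], [0.003, -1.0, 0.002], [0.001, -0.002, -1.0]]
contact_force: [-0.2, -0.2, 0.1]
finger_gap: 0.8
```

Call:
play_rows(
  steps=[
    {"claw":-0.6,"offset":[0,0,25],"rotation":[0,0,0]},
    {"claw":-0.6,"offset":[0,0,50],"rotation":[0,0,0]},
    {"claw":-0.6,"offset":[0,0,60],"rotation":[0,0,0]},
    {"claw":-0.6,"offset":[0,0,60],"rotation":[0,0,0]},
  ],
)

```text
clock: 40.62
tcp_pos: [0.5143, 0.2876, 0.1422]
tool_rot: [[1.0, 0.003, 0.0], [0.003, -1.0, 0.001], [0.0, -0.001, -1.0]]
contact_force: [0.5, -0.4, -0.1]
finger_gap: 0.801
```

```bash
python3 - <<'E'
from w import *
print(np.round(o["tool_rot"],3).tolist())
fit(["side"],dict(yel=(.6151,-.0474),red=(.5115,-.044),grn=(.5147,.2844)),.025,.088)
E
```

```text
[0.5143 0.2876 0.1422]
[[1.0, 0.003, 0.0], [0.003, -1.0, 0.001], [0.0, -0.001, -1.0]]
side yel [ 0.6151 -0.0478] 637 res 0.0005 ztop 0.0873
side red [ 0.5117 -0.0444] 662 res 0.0005 ztop 0.0871
side grn [0.5148 0.2844] 383 res 0.0009 ztop 0.0873
```

Call:
play_rows(
  steps=[
    {"claw":-0.6,"offset":[0.5,3,30],"rotation":[0,0,0.003]},
    {"claw":-0.6,"offset":[0.5,3,57],"rotation":[0,0,0.003]},
    {"claw":-0.6,"offset":[0.5,3,65],"rotation":[0,0,0.003]},
    {"claw":-0.6,"offset":[0.5,3,65],"rotation":[0,0,0.003]},
    {"claw":-0.6,"offset":[0.5,3,65],"rotation":[0,0,0.003]},
    {"claw":0.5,"offset":[0.5,3,65],"rotation":[0,0,0.003]},
    {"claw":0.5,"offset":[0.5,3,65],"rotation":[0,0,0.003]},
    {"claw":0.5,"offset":[0.5,3,65],"rotation":[0,0,0.003]},
    {"claw":0.5,"offset":[0.5,3,65],"rotation":[0,0,0.003]},
  ],
)

```text
clock: 41.8
tcp_pos: [0.5153, 0.2852, 0.0782]
tool_rot: [[1.0, -0.0, 0.001], [-0.0, -1.0, 0.002], [0.001, -0.002, -1.0]]
contact_force: [-0.9, -0.5, 3.7]
finger_gap: 0.54
```

Call:
play_rows(
  steps=[
    {"claw":0.5,"offset":[0,0,-20],"rotation":[0,0,0]},
    {"claw":0.5,"offset":[0,0,-60],"rotation":[0,0,0]},
    {"claw":0.5,"offset":[0,0,-110],"rotation":[0,0,0]},
    {"claw":0.5,"offset":[2,10,-150],"rotation":[0,0,0]},
    {"claw":0.5,"offset":[11,50,-155],"rotation":[0,0,0]},
    {"claw":0.5,"offset":[21,100,-155],"rotation":[0,0,0]},
    {"claw":0.5,"offset":[32,150,-155],"rotation":[0,0,0]},
    {"claw":0.5,"offset":[42,200,-155],"rotation":[0,0,0]},
    {"claw":0.5,"offset":[51,240,-150],"rotation":[0,0,0]},
    {"claw":0.5,"offset":[51,240,-125],"rotation":[0,0,0]},
    {"claw":0.5,"offset":[51,240,-90],"rotation":[0,0,0]},
    {"claw":0.5,"offset":[51,240,-55],"rotation":[0,0,0]},
  ],
)

```text
clock: 43.3
tcp_pos: [0.5666, 0.0449, 0.133]
tool_rot: [[1.0, -0.001, 0.003], [-0.001, -1.0, 0.002], [0.003, -0.002, -1.0]]
contact_force: [-0.3, -0.2, -2.0]
finger_gap: 0.535
```

Call:
play_rows(
  steps=[
    {"claw":0.5,"offset":[0,0,5],"rotation":[0,0,0]},
    {"claw":0.5,"offset":[0,0,5],"rotation":[0,0,0]},
    {"claw":0.5,"offset":[0,0,5],"rotation":[0,0,0]},
  ],
)

```text
clock: 43.68
tcp_pos: [0.5678, 0.045, 0.1298]
tool_rot: [[1.0, -0.001, 0.006], [-0.001, -1.0, 0.003], [0.006, -0.003, -1.0]]
contact_force: [0.4, -0.2, -1.7]
finger_gap: 0.541
```

Call:
play_rows(
  steps=[
    {"claw":0.5,"offset":[-1.5,0,18],"rotation":[-0.003,-0.006,-0.001]},
    {"claw":0.5,"offset":[-1.5,0,33],"rotation":[-0.003,-0.006,-0.001]},
    {"claw":0.5,"offset":[-1.5,0,38],"rotation":[-0.003,-0.006,-0.001]},
    {"claw":0.5,"offset":[-1.5,0,38],"rotation":[-0.003,-0.006,-0.001]},
  ],
)

```text
clock: 44.18
tcp_pos: [0.566, 0.0451, 0.091]
tool_rot: [[1.0, 0.0, -0.002], [0.0, -1.0, -0.0], [-0.002, 0.0, -1.0]]
contact_force: [-0.1, -0.3, -1.4]
finger_gap: 0.542
```

```bash
python3 - <<'E'
from w import *
print(np.round(o["tool_rot"],4).tolist())
fit(["side","scene"],dict(red=(.5115,-.044),grn=(.5661,.0442)),.025,.072)
E
```

```text
[0.566  0.0451 0.091 ]
[[1.0, 0.0003, -0.0017], [0.0003, -1.0, -0.0004], [-0.0017, 0.0004, -1.0]]
side red [ 0.5117 -0.0444] 490 res 0.0005 ztop 0.0717
side grn [0.5656 0.0441] 379 res 0.0006 ztop 0.0715
scene red [ 0.5116 -0.0469] 267 res 0.0006 ztop 0.0714
scene grn [0.5658 0.0418] 206 res 0.0006 ztop 0.0707
```

Call:
play_rows(
  steps=[
    {"claw":0.5,"offset":[0,0,2],"rotation":[0,0.001,0]},
    {"claw":0.5,"offset":[0,0,4],"rotation":[0,0.001,0]},
    {"claw":0.5,"offset":[0,0,5],"rotation":[0,0.001,0]},
    {"claw":0.5,"offset":[0,0,6],"rotation":[0,0.001,0]},
    {"claw":0.5,"offset":[0,0,6],"rotation":[0,0.001,0]},
  ],
)

```text
clock: 44.9
tcp_pos: [0.5667, 0.0452, 0.0871]
tool_rot: [[1.0, 0.0, 0.001], [0.0, -1.0, -0.0], [0.001, 0.0, -1.0]]
contact_force: [-3.6, 0.2, 11.2]
finger_gap: 0.54
```

Release, and retreat to a view above the caddy.

Call:
play_rows(
  steps=[
    {"claw":0.5,"offset":[0,0,-0.5],"rotation":[0,0,0]},
    {"claw":-0.6,"offset":[0,0,-0.5],"rotation":[0,0,0]},
    {"claw":-0.6,"offset":[0,0,-1],"rotation":[0,0,0]},
    {"claw":-0.6,"offset":[0,0,-10],"rotation":[0,0,0]},
    {"claw":-0.6,"offset":[0,0,-60],"rotation":[0,0,0]},
    {"claw":-0.6,"offset":[0,0,-115],"rotation":[0,0,0]},
    {"claw":-0.6,"offset":[0,40,-160],"rotation":[0,0,0]},
    {"claw":-0.6,"offset":[0,90,-170],"rotation":[0,0,0]},
    {"claw":-0.6,"offset":[0,100,-170],"rotation":[0,0,0]},
    {"claw":-0.6,"offset":[0,100,-170],"rotation":[0,0,0]},
    {"claw":-0.6,"offset":[0,100,-170],"rotation":[0,0,0]},
  ],
)

```text
clock: 46.28
tcp_pos: [0.5664, -0.0528, 0.2566]
tool_rot: [[1.0, 0.003, -0.0], [0.003, -1.0, 0.001], [-0.0, -0.001, -1.0]]
contact_force: [-0.2, 0.2, -0.6]
finger_gap: 0.798
```

```bash
python3 - <<'E'
from w import *
fit(["side","wrist"],dict(red=(.5115,-.044),yel=(.6151,-.0474),grn=(.5661,.0442)),.025,.088)
s=np.hstack([np.load(f"last_{c}.npz")["im"] for c in ["side","wrist"]]); cv2.imwrite("pics/f.png",cv2.resize(s,(800,300)))
m=env.camera_model("side"); z=np.load("last_side.npz"); P=cloud(m,z["d"],z["d"]>0)
Q=P[(np.hypot(P[:,0]-.469,P[:,1]+.282)<.04)&(P[:,2]>.0455)]; print("lid",cv2.minEnclosingCircle((Q[:,:2]*1000).astype(np.float32)),np.median(Q[:,2]))
Q=P[(np.hypot(P[:,0]-.785,P[:,1]-.125)<.06)&(P[:,2]>.095)&(P[:,2]<.11)]; print("cup",cv2.minEnclosingCircle((Q[:,:2]*1000).astype(np.float32)))
z=np.load("side0.npz");P=cloud(m,z["d"],z["d"]>0);Q=P[(np.hypot(P[:,0]-.785,P[:,1]-.125)<.06)&(P[:,2]>.095)&(P[:,2]<.11)]; print("cup0",cv2.minEnclosingCircle((Q[:,:2]*1000).astype(np.float32)))
E
```

```text
[ 0.5664 -0.0528  0.2566]
side red [ 0.5117 -0.0444] 669 res 0.0005 ztop 0.0874
side yel [ 0.6151 -0.0478] 637 res 0.0005 ztop 0.0874
side grn [0.5663 0.0442] 530 res 0.0006 ztop 0.0872
wrist red [ 0.512  -0.0447] 374 res 0.0001 ztop 0.0876
wrist yel [ 0.6159 -0.0482] 371 res 0.0001 ztop 0.0873
wrist grn few 0
lid ((468.08062744140625, -282.5251159667969), 22.436935424804688) 0.04920387076853164
cup ((779.717529296875, 126.94268798828125), 39.46878433227539)
cup0 ((780.8110961914062, 126.89844512939453), 39.21137619018555)
```

View pics/f.png

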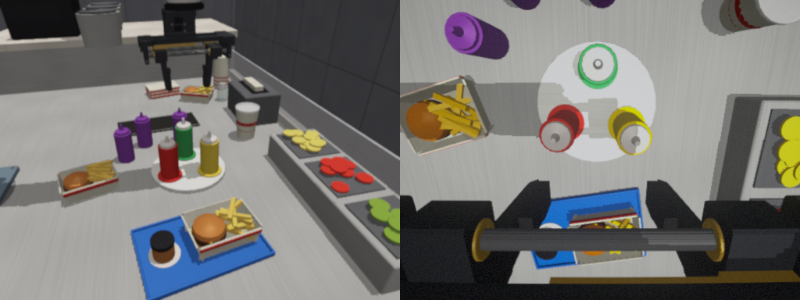

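All three bottles stand on their own coasters (side view 170,160 / 208,155 / 183,140), and the jar is on the white spot (163,248). The cup hasn't moved and the gripper is clear.

```bash
python3 -c "
from plant import env
print(env.finish_job())"
```

```text
the job is handed in; nothing more can be done
None
```

The job is done and handed in at about 46 s on the robot's clock. The green, red and yellow bottles went to the black mat. With all three there, the jar went onto the white spot, and then yellow, red and green went back to their own coasters.

**Bottles:** the last side view puts each within about 0.6 mm of its measured coaster centre. The wrist camera agrees to within about 1.2 mm for red and yellow, but got no fit for green.

**Jar:** it stands about 1 mm from the spot's centre.

**Cup:** it has not moved (1.1 mm difference between readings, within noise).

**Disagreements:**
- The scene camera reads y about 2–2.5 mm lower than the side and wrist cameras and the tool's own position, so I relied on those.
- The side camera's coaster outlines disagreed with the wrist's by up to about 5 mm. I used the wrist's, whose coaster spacings came out at the stated 104 mm to within 0.5 mm.
- The yellow bottle ended up about 8 mm off its intended place on the mat because it was gripped off-centre. It still stood fully on the mat.

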